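# Slide the locked filming stage to its stop

## Robot

A 6-joint arm with a two-finger parallel gripper is mounted at the origin on the work surface. World frame = base frame: x ahead of the robot, y to its left, z up, the work surface at z = 0. Lengths are in mm, angles in degrees, forces in N, time in s.
With the tool pointing down it reaches from about 300 to 850 mm from the base axis. Payload 4.2 kg.
Tool frame: the origin (TCP) lies on the centre line of the jaws, within the pads' length; the fingertips stand 14 mm ahead of it and the grasp point (between the pads) lies 5 mm behind it (env.finger_overhang is the z of the fingertips in the tool frame, in mm); z points along the fingers, y is the line along which they close (so a half turn about z gives the same grasp; the last joint's range is limited). The gripper opens to 91 mm and grips with 3 to 60 N. Pads are 32 mm wide; open, the fingers measure 118 mm over their backs; the gripper's body (76 mm by 178 mm) begins 60 mm behind the grasp point.
Start: joints at [-71.219, 18.312, 89.639, -0, 72.044, -1.146], TCP at [195.981, -540.586, 227.976] pointing down, gripper open.
Joint ranges: [-177.97, 177.97], [-48.28, 115.42], [12.27, 149.76], [-77.06, 257.06], [2.81, 150.46], [-146.56, 146.56]. Speed limits (degrees/s): [147.25, 147.25, 180, 180, 180, 180].

## Interface

Orientations are given as [roll, pitch, yaw] about the fixed x, y, z axes, in that order (R = Rz(yaw) Ry(pitch) Rx(roll)).
In Python, from workcell import sensors, viewer, env gives the robot as it stands. The module is installed in compiled form; this text tells all that it offers.
- The arm moves only by the tool step_arm, never from a script. Its argument "plan" is one flat list of numbers, 6 for each row, row after row: the shift along the tool's x, y, z in cm, then the turn, a rotation vector about the tool's x, y, z in rad. In form: [x, y, z, wx, wy, wz, x, y, z, wx, wy, wz, ...]. A call has 1 to 5 rows; each row shifts and turns the commanded pose from where the row before left it, along the tool's axes as they then stand; what a row does not reach is not made up. A row lasts 1/12 s, in which the tool goes at most 41.7 mm and 7.16 degrees, less where a joint would pass 70% of its speed; a pose out of reach is approached as far as the arm can. A call is refused whole if a number of a shift passes 4.17 or a number of a turn 0.125, either way. A call with a gripper value outside its range is refused whole. "hand" is the finger opening in cm, from 0 to 9.12, set as the call begins (left out, the last holds). The fingers move at their own pace and stop on an object; "newtons" is the grip in N (left out, the last holds). Time passes only in rows, so rows that do not move let the fingers close. It gives the time, the measured TCP pose, the force, the opening and the grip force at its end, in the units of the state.
- sensors.state(): the state, without advancing time (a new reading comes with each control period).
- viewer.grab_frame(name): name is "scene" or "top" or "wrist"; returns a dict with "img" (384x512x3 uint8, red, green, blue), "fx", "fy", "cx", "cy" (pixels), "position" and "attitude" of the camera in the world. Camera axes: x right, y down, z forward; pixel columns grow to the right and rows downward; lengths in mm; the calibration is good to about 2 mm. A picture is of the moment at which its call begins. There is no depth.
- env.job_done(): hands the job in; it is judged then, once.
Trained networks look in a picture, given as the dict that the camera call returned (one of the last four; its "shot" number tells which), for a name from the list of things; names that differ only in an ending like _2 or _b are one class to them, and where a whole thing is asked for, a point or a joint stands for the part that bears it (a point fixed in the world has none). Each returns a list of dicts, best first, with "score" (0 to 1); they miss things now and then, are a little off and sometimes report something else, mostly with a low value. They report only what shows in the picture. A call takes as long as a camera call.
- viewer.boxes_of(name, picture): "location" ([column, row] in pixels, amid what is visible of it).
- viewer.pinpoint(name, picture): "location" ([column, row] in pixels: a listed point, or the origin of a listed thing).
The state is a dict: "time_s": time; "qpos": joint angles; "qvel": joint speeds; "effort": joint torques, N m; "ee_pos": TCP position; "ee_rot": TCP orientation; "force": force on the tool from outside, world axes, zero at the start; "torque": the same for the moment, N m; "gripper_width": finger opening in mm; "gripper_force": force on a finger pad.
Only numpy, scipy, OpenCV 4.12 (cv2) and the standard library are available. Lean on these libraries where they do the work, as an engineer would, in place of code of your own. Each camera call takes 0.05 s, during which the arm holds its last target. There are 200 camera calls.

## Task

Move the terrarium jar's stage into filming position: with a fingertip, press the black lock button on the carriage of the slide rail, and keep it held down all the way while you push the carriage gently along the rail until it is fully against the end stop. Then let go, so that the button springs up and locks the carriage there. Do not touch the jar, which rides along standing in its cradle, do not let the button up part-way or force the carriage along while it is locked, and leave everything else on the table where it is.

Things in the scene. Friction and masses are not known exactly. Their poses are not given: they have to be found in the camera images.
- rail: Fixed slide rail on the table: aluminium base plate 80 x 460 mm, two steel rods, black end blocks 36 mm high. Origin: centre of its underside, on the table. Its y axis runs along the rail, from the carriage's starting end towards the stop; its x axis points across it, away from the robot's side, towards the jar's side.
- carriage (a joint): Travel of the aluminium carriage along the rail (m), growing towards the stop. The carriage plate is 173 mm (across the rail) by 90 mm (along it), its upper face 40 mm above the table. With the button down it slides with about 1 to 2 N of friction plus slight damping; nothing springs it back.
- lock (a joint): Travel of the lock button (m): 0 up, grows as it is pressed straight down, 0.006 fully down. A spring resists: it yields from about 4 N, fully down at about 7 N. Up, its latch rigidly holds the carriage at its start (a few mm of play) and bars it from the last few mm to the stop; it clears over 3.5 mm down. At the stop the released button springs up and latches the carriage there.
- button_top (a point): Centre of the top of the lock button: a round black button, 32 mm across, on the carriage plate at the side nearest the robot (20 mm to the rail's -x side of the rail's centre line). Up, its top is 54 mm above the table and 14 mm above the plate; fully down 48 mm. It rides with the carriage.
- fence (a point): Middle of the button-side face of the carriage's thumb fence: an upright aluminium tab, 44 mm wide across the rail, 8 mm thick, standing 28 mm above the plate (top 68 mm above the table), on the stop's side of the button, this face 30 mm from the button's centre, 14 mm clear of its edge. A fingertip on the button can push against it.
- carriage_edge (a point): Middle of the carriage plate's edge that faces the stop, 34 mm above the table, on the rail's centre line. It is 45 mm towards the stop from the button's centre and it is what meets the stop.
- stop_face (a point): Middle of the end stop's rubber face that looks at the carriage, 34 mm above the table, on the rail's centre line. The stop is an aluminium block 80 mm wide, 16 mm thick, top 46 mm above the table with a black clamping knob up to 62 mm, clamped on the rail and rigid; it stands at a different place along the rail each time. Same axes as the rail. The carriage is at the stop when carriage_edge reaches this face.
- cradle (a point): Floor of the square black cradle on the carriage plate in which the jar stands, 40 mm above the table, 105 mm from the button's centre towards the rail's +x side. Its lips are 8 mm high and 70 mm apart.
- jar: Small glass moss terrarium with a cork lid, 64 mm across, 61 mm tall, about 0.2 kg, standing loose in the cradle on the carriage (lid top 101 mm above the table). Origin: centre of its underside. It rides along and is not to be touched.
- seed_jar: Bystander: small lidded jar, 50 mm across, 55 mm tall; loose. Origin: centre of its underside.
- spoon: Bystander: steel spoon, 140 mm long, lying; loose. Origin: centre of its underside (lying along its x axis).
- power_bank: Bystander: flat grey-brown power bank, 70 x 140 x 22 mm; loose. Origin: centre of its underside.
- dish: Bystander: white bowl, 84 mm across, 32 mm tall; loose. Origin: centre of its underside.
- phone_stand: Bystander: small black and grey phone stand, 60 x 70 mm foot, 80 mm tall; loose. Origin: centre of its underside.
- cup: Bystander: pale green cup, 84 mm across, 65 mm tall; loose. Origin: centre of its underside.
- sprayer: Bystander: blue spray bottle, 66 mm across, 172 mm tall; loose. Origin: centre of its underside.

How it is judged:
By the outcome, as a careful person would: the job done as asked, in the order asked, and still so for the second after the job is handed in, with the robot touching nothing.
It also fails if it takes over 42 s, if anything falls off the work surface, if the arm or the gripper's body presses on something with over 40 N, if the wrist force passes 120 N, or if a joint passes its speed limit or range.

## Working session

There is one attempt and no reset: what is moved stays moved. The work goes in short steps, Python scripts to look and compute and a tool call to move; the robot and the scene stay as the last step left them, time stands still between calls to the robot, and variables do not carry over. Pictures are saved under pics/ and viewed, at most 10 in all, crops included, and the job is handed in when it is done.

Besides the shell and the picture viewer there is one more tool, called after "Call:" by a JSON object that holds its "method" and its "body", one argument or row to a line. step_arm: Moves the arm, as the interface text tells. Its arguments: {"type":"object","properties":{"plan":{"type":"array","items":{"type":"number"}},"hand":{"type":"number"},"newtons":{"type":"number"}},"required":["plan"]}

```bash
mkdir -p pics
cat > h.py <<'E'
import numpy as np, cv2
from scipy.spatial.transform import Rotation as R
from workcell import sensors, viewer, env
def att(p):
    a=np.array(p["attitude"],float)
    return a if a.shape==(3,3) else (R.from_quat(a).as_matrix() if a.size==4 else R.from_euler('xyz',a,degrees=True).as_matrix())
def ray(p,uv,z):
    d=att(p)@np.array([(uv[0]-p["cx"])/p["fx"],(uv[1]-p["cy"])/p["fy"],1])
    o=np.array(p["position"]); return o+d*(z-o[2])/d[2]
Z=dict(button_top=54,fence=54,carriage_edge=34,stop_face=34,cradle=40,jar=40,rail=0)
E
python3 - <<'E'
from h import *
for c in ("top","scene"):
    p=viewer.grab_frame(c); cv2.imwrite(f"pics/{c}1.png",p["img"][:,:,::-1])
    print(c,p["position"],p["attitude"],p["fx"])
    for n,z in Z.items():
        for r in viewer.pinpoint(n,p)[:2]: print(n,np.round(r["location"],1),round(r["score"],2),np.round(ray(p,r["location"],z),1))
s=sensors.state();print(s)
E
```

```text
top [ 316.66317661   58.81329683 1401.3074018 ] [-168.93318572   -0.69192282  -89.81875302] 481.9592573646212
button_top [304.7 221. ] 0.57 [505.4 -78.5  54. ]
fence [292.6 224.5] 0.94 [495.3 -44.2  54. ]
carriage_edge [282.7 218. ] 0.84 [516.6 -17.5  34. ]
carriage_edge [348.7 207.6] 0.51 [ 547.8 -208.    34. ]
cradle [292.7 188.5] 0.58 [601.9 -46.5  40. ]
jar [294.9 186.2] 0.76 [608.7 -52.9  40. ]
rail [248.1 228.5] 0.68 [490.1  81.9   0. ]
rail [293.8 188.3] 0.57 [610.9 -52.9   0. ]
scene [1179.78025759  854.27380741 1030.48949875] [-134.24531518    0.85561593  142.66429289] 486.9060961855644
button_top [249.2 156.2] 0.54 [520.6 -59.9  54. ]
fence [259.3 157.5] 0.95 [500.1 -36.   54. ]
carriage_edge [260.3 166.5] 0.89 [509.3 -19.4  34. ]
stop_face [300.8 193.9] 0.83 [489.9 145.1  34. ]
cradle [223.2 176.8] 0.72 [627.7 -46.4  40. ]
jar [224.3 175. ] 0.64 [620.7 -50.8  40. ]
rail [285.1 191.3] 0.95 [496.   83.8   0. ]
{'time_s': 0.8, 'qpos': array([-7.12169533e+01,  1.83104186e+01,  8.96375542e+01, -1.37023343e-03,
        7.20448040e+01, -1.14736842e+00]), 'qvel': array([-0.04462417,  0.08603802,  0.0565987 ,  0.06510717, -0.02447529,
       -0.01413269]), 'effort': array([-7.43231703e-05, -4.12302768e+01, -2.32221884e+01,  7.29345507e-02,
        3.75292730e-02, -5.96463082e-06]), 'ee_pos': array([ 195.99188245, -540.58809618,  228.00060518]), 'ee_rot': array([1.79992804e+02, 1.44793007e-03, 1.99308373e+01]), 'force': array([0.68883177, 0.01381408, 0.72756536]), 'torque': array([-0.04329382,  0.00849949, -0.02038715]), 'gripper_force': 0.0, 'gripper_width': 90.92952791957713}
```

View pics/top1.png

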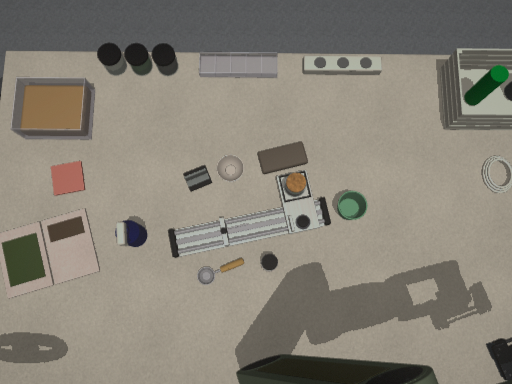

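View pics/scene1.png

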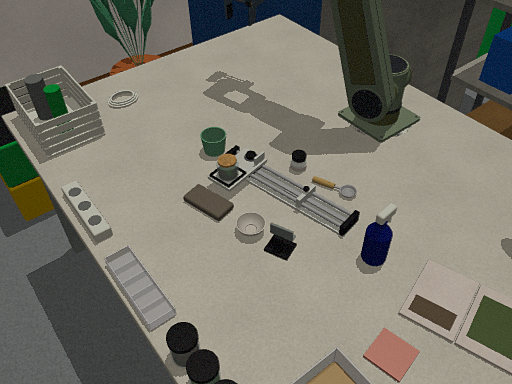

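The top view shows the carriage at the right end (button at about 303,222; jar at 295,183), with the stop at about (223,230). The rail runs to the left with a yaw of about +12°. The scene view agrees. I'll move to a hover with the fingers closed.

Call:
{"method": "step_arm", "body": {
  "plan": [0,0,0,0,0,0.07,0,0,0,0,0,0.07,2.6,-2.5,0,0,0,0,2.6,-2.5,0,0,0,0,2.6,-2.5,0,0,0,0],
  "hand": 0,
  "newtons": 20
}}

```text
time_s: 1.22
ee_pos: [257.1, -450.2, 227.7]
ee_rot: [-180.0, -0.0, 11.8]
force: [0.2, -0.5, 0.4]
gripper_width: 60.4
gripper_force: 0.0
```

Call:
{"method": "step_arm", "body": {
  "plan": [2.6,-2.5,0,0,0,0,2.6,-2.5,0,0,0,0,2.6,-2.5,0,0,0,0,2.6,-2.5,0,0,0,0,2.6,-2.5,0,0,0,0]
}}

```text
time_s: 1.63
ee_pos: [358.9, -300.4, 228.2]
ee_rot: [180.0, -0.0, 11.9]
force: [0.4, -1.0, -0.1]
gripper_width: 27.2
gripper_force: 0.0
```

Call:
{"method": "step_arm", "body": {
  "plan": [2.6,-2.5,0,0,0,0,2.6,-2.5,0,0,0,0,2.6,-2.5,0,0,0,0,2.6,-2.5,0,0,0,0,0,0,0,0,0,0]
}}

```text
time_s: 2.05
ee_pos: [442.2, -178.3, 228.1]
ee_rot: [-179.9, -0.2, 12.2]
force: [-1.0, -0.7, 0.4]
gripper_width: 0.4
gripper_force: 0.0
```

Run:
```python
from h import *
p=viewer.grab_frame("wrist"); cv2.imwrite("pics/w1.png",p["img"][:,:,::-1])
print(p["position"],p["attitude"],sensors.state()["ee_pos"])
for n,z in Z.items():
    for r in viewer.pinpoint(n,p)[:2]: print(n,np.round(r["location"],1),round(r["score"],2),np.round(ray(p,r["location"],z),1))
```

```text
[ 508.80972197 -164.44009157  386.27237678] [ 1.65852454e+02  1.39355399e-01 -7.77609668e+01] [ 440.72257775 -180.47662086  228.02378962]
button_top [161.1  91.4] 0.62 [504.8 -68.6  54. ]
fence [131.8  91.2] 0.68 [499. -41.  54.]
```

View pics/w1.png

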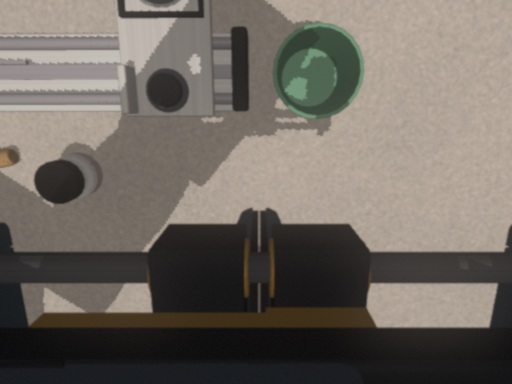

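The wrist view shows the button at about (166,90), the fence at about 130, and the rail level in the image, so yaw 12.2° is right. The button is at about (505,-72), and I'll move above it.

Call:
{"method": "step_arm", "body": {
  "plan": [2.1,-2.5,0,0,0,0,2.1,-2.5,0,0,0,0,2.1,-2.5,0,0,0,0,2.1,-2.5,0,0,0,0,0,0,0,0,0,0]
}}

```text
time_s: 2.87
ee_pos: [503.1, -64.4, 227.9]
ee_rot: [-179.9, -0.1, 12.1]
force: [0.4, -0.3, 0.2]
gripper_width: 0.4
gripper_force: 0.0
```

Call:
{"method": "step_arm", "body": {
  "plan": [0,0,3,0,0,0,0,0,3,0,0,0,0,0,3,0,0,0,0,0,3,0,0,0,0,0,0,0,0,0]
}}

```text
time_s: 3.28
ee_pos: [496.5, -68.0, 103.1]
ee_rot: [-179.8, 0.6, 11.8]
force: [-1.3, 0.1, -0.5]
gripper_width: 0.5
gripper_force: 0.0
```

Call:
{"method": "step_arm", "body": {
  "plan": [0,0,0,0,0,0,0,0,0,0,0,0]
}}

```text
time_s: 3.45
ee_pos: [502.0, -68.4, 109.4]
ee_rot: [179.9, -0.1, 11.8]
force: [-0.4, 0.5, 0.6]
gripper_width: 0.4
gripper_force: 0.0
```

Run:
```python
from h import *
s=sensors.state();print(s["ee_pos"],s["ee_rot"])
tip=s["ee_pos"]-[0,0,14]
for c in ("wrist","top"):
    p=viewer.grab_frame(c); im=p["img"][:,:,::-1].copy()
    for n,z in Z.items():
        for r in viewer.pinpoint(n,p)[:2]: print(n,np.round(r["location"],1),round(r["score"],2),np.round(ray(p,r["location"],z),1))
    q=att(p).T@(tip-p["position"]);print("tip px",q[0]/q[2]*p["fx"]+p["cx"],q[1]/q[2]*p["fy"]+p["cy"])
    if c=="wrist":cv2.imwrite("pics/w2.png",im)
```

```text
[501.98623812 -68.37764998 109.4081004 ] [ 1.79938502e+02 -1.32211467e-01  1.18482092e+01]
button_top [262.8 204.5] 0.57 [508.4 -70.1  54. ]
fence [218.1 208.4] 0.93 [499.5 -41.2  54. ]
carriage_edge [201.1 175.2] 0.95 [515.  -23.7  34. ]
rail [ 78.9 164.6] 0.68 [495.4  79.7   0. ]
rail [218.3 207.6] 0.43 [482.8 -37.9   0. ]
tip px 258.3291286023131 235.6769222037787
carriage_edge [293.7 188. ] 0.7 [604.6 -49.9  34. ]
carriage_edge [296.5 188.5] 0.3 [603.2 -58.   34. ]
stop_face [229.5 232.8] 0.65 [473.3 134.1  34. ]
cradle [294.4 189.4] 0.85 [599.2 -51.4  40. ]
jar [292.4 185.6] 0.75 [610.4 -45.7  40. ]
rail [248.7 224.6] 0.88 [501.6  80.3   0. ]
tip px 302.54924183893456 220.13413354485698
```

View pics/w2.png

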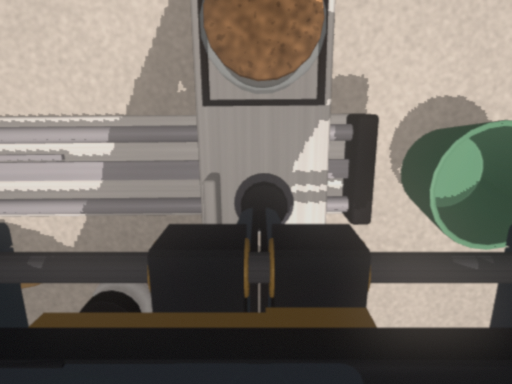

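The fingers sit just above the button, which is at about (264,204); the fence is at about (215,208) and the jar is well clear. I'll shift slightly towards the stop and go down.

Call:
{"method": "step_arm", "body": {
  "plan": [0.3,-0.5,0,0,0,0,0,0,1,0,0,0,0,0,1,0,0,0,0,0,1,0,0,0,0,0,0,0,0,0]
}}

```text
time_s: 4.67
ee_pos: [500.9, -61.7, 75.2]
ee_rot: [-179.9, 0.3, 11.9]
force: [-0.5, -0.6, -1.2]
gripper_width: 0.5
gripper_force: 0.0
```

Call:
{"method": "step_arm", "body": {
  "plan": [0,0,0,0,0,0,0,0,0,0,0,0]
}}

```text
time_s: 4.83
ee_pos: [502.9, -62.0, 77.7]
ee_rot: [-180.0, 0.0, 11.9]
force: [0.9, 0.7, -0.7]
gripper_width: 0.4
gripper_force: 0.0
```

Call:
{"method": "step_arm", "body": {
  "plan": [0,0,0.3,0,0,0,0,0,0.3,0,0,0,0,0,0.3,0,0,0,0,0,0.2,0,0,0,0,0,0,0,0,0]
}}

```text
time_s: 5.25
ee_pos: [502.9, -62.0, 67.0]
ee_rot: [180.0, -0.0, 11.9]
force: [-0.7, -0.8, 4.6]
gripper_width: 0.4
gripper_force: 2.2
```

Call:
{"method": "step_arm", "body": {
  "plan": [0,0,0.2,0,0,0,0,0,0.1,0,0,0,0,0,0,0,0,0,0,0,0,0,0,0]
}}

```text
time_s: 5.58
ee_pos: [502.9, -62.0, 64.3]
ee_rot: [180.0, -0.0, 11.9]
force: [-1.4, 0.3, 4.7]
gripper_width: 0.8
gripper_force: 2.8
```

Call:
{"method": "step_arm", "body": {
  "plan": [0,0,0.1,0,0,0,0,0,0.1,0,0,0,0,0,0.1,0,0,0,0,0,0,0,0,0,0,0,0,0,0,0]
}}

```text
time_s: 6.0
ee_pos: [503.0, -62.1, 62.2]
ee_rot: [180.0, -0.0, 11.9]
force: [-3.5, 0.2, 12.3]
gripper_width: 0.1
gripper_force: 5.9
```

The button is bottomed out at 12 N. Now I'll push it along.

Call:
{"method": "step_arm", "body": {
  "plan": [0,-0.1,0,0,0,0,0,-0.2,0,0,0,0,0,-0.2,0,0,0,0,0,-0.3,0,0,0,0,0,-0.3,0,0,0,0]
}}

```text
time_s: 6.42
ee_pos: [500.7, -51.8, 62.1]
ee_rot: [179.9, -0.0, 11.9]
force: [-3.0, -2.0, 12.6]
gripper_width: 0.5
gripper_force: 5.8
```

Call:
{"method": "step_arm", "body": {
  "plan": [0,-0.3,0,0,0,0,0,-0.3,0,0,0,0,0,-0.3,0,0,0,0,0,-0.3,0,0,0,0,0,-0.3,0,0,0,0]
}}

```text
time_s: 6.83
ee_pos: [497.5, -37.1, 62.2]
ee_rot: [179.9, -0.0, 11.9]
force: [-4.6, -2.5, 12.5]
gripper_width: 0.9
gripper_force: 6.0
```

Call:
{"method": "step_arm", "body": {
  "plan": [0,-0.35,0,0,0,0,0,-0.35,0,0,0,0,0,-0.35,0,0,0,0,0,-0.35,0,0,0,0,0,-0.35,0,0,0,0]
}}

```text
time_s: 7.25
ee_pos: [493.8, -19.9, 62.1]
ee_rot: [179.9, -0.0, 11.9]
force: [-4.0, -1.9, 12.0]
gripper_width: 0.8
gripper_force: 6.3
```

Call:
{"method": "step_arm", "body": {
  "plan": [0,-0.35,0,0,0,0,0,-0.35,0,0,0,0,0,-0.35,0,0,0,0,0,-0.35,0,0,0,0,0,-0.35,0,0,0,0]
}}

```text
time_s: 7.67
ee_pos: [490.0, -2.7, 62.2]
ee_rot: [179.9, 0.0, 11.9]
force: [-2.8, -2.6, 12.7]
gripper_width: 0.4
gripper_force: 6.5
```

Call:
{"method": "step_arm", "body": {
  "plan": [0,-0.35,0,0,0,0,0,-0.35,0,0,0,0,0,-0.35,0,0,0,0,0,-0.35,0,0,0,0,0,-0.35,0,0,0,0]
}}

```text
time_s: 8.08
ee_pos: [486.3, 14.4, 62.1]
ee_rot: [179.9, 0.0, 11.9]
force: [-3.1, -2.7, 13.7]
gripper_width: 0.4
gripper_force: 6.7
```

Call:
{"method": "step_arm", "body": {
  "plan": [0,-0.35,0,0,0,0,0,-0.35,0,0,0,0,0,-0.35,0,0,0,0,0,-0.35,0,0,0,0,0,-0.35,0,0,0,0]
}}

```text
time_s: 8.5
ee_pos: [482.5, 31.6, 62.1]
ee_rot: [179.9, 0.0, 11.9]
force: [-4.4, -2.7, 13.9]
gripper_width: 0.5
gripper_force: 6.9
```

Run:
```python
from h import *
for c in ("wrist","top"):
    p=viewer.grab_frame(c)
    if c=="wrist": cv2.imwrite("pics/w3.png",p["img"][:,:,::-1])
    for n in ("button_top","fence","carriage_edge","stop_face"):
        for r in viewer.pinpoint(n,p)[:2]: print(n,np.round(r["location"],1),round(r["score"],2),np.round(ray(p,r["location"],Z[n]),1))
```

```text
button_top [275.3 232.2] 0.55 [488.6  23.6  54. ]
carriage_edge [198.3 191.2] 0.56 [496.7  70.   34. ]
stop_face [ 71.5 194.4] 0.69 [479.6 141.6  34. ]
stop_face [228.3 230.7] 0.69 [479.3 137.7  34. ]
```

View pics/w3.png

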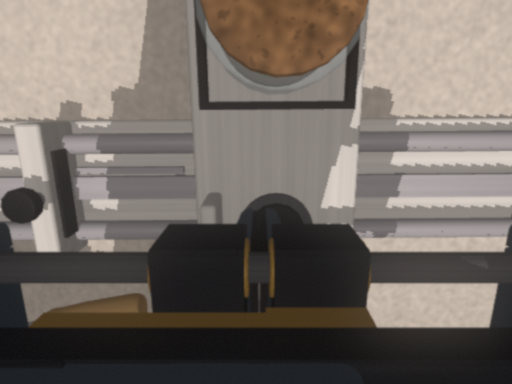

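The carriage follows the finger. Its edge is at about (195,190) and the rubber face at about (73,194), so roughly 73 mm remain.

Call:
{"method": "step_arm", "body": {
  "plan": [0,-0.35,0,0,0,0,0,-0.35,0,0,0,0,0,-0.35,0,0,0,0,0,-0.35,0,0,0,0,0,-0.35,0,0,0,0]
}}

```text
time_s: 9.42
ee_pos: [478.8, 48.7, 62.1]
ee_rot: [179.9, 0.1, 11.9]
force: [-5.0, -3.2, 14.2]
gripper_width: 0.2
gripper_force: 7.1
```

Call:
{"method": "step_arm", "body": {
  "plan": [0,-0.35,0,0,0,0,0,-0.35,0,0,0,0,0,-0.35,0,0,0,0,0,-0.35,0,0,0,0,0,-0.35,0,0,0,0]
}}

```text
time_s: 9.83
ee_pos: [475.1, 65.8, 62.1]
ee_rot: [180.0, 0.1, 11.9]
force: [-5.3, -1.9, 14.7]
gripper_width: 0.5
gripper_force: 7.3
```

Call:
{"method": "step_arm", "body": {
  "plan": [0,-0.35,0,0,0,0,0,-0.35,0,0,0,0,0,-0.35,0,0,0,0,0,-0.3,0,0,0,0,0,-0.2,0,0,0,0]
}}

```text
time_s: 10.25
ee_pos: [471.7, 81.1, 62.1]
ee_rot: [180.0, 0.1, 11.9]
force: [-5.0, -2.0, 14.9]
gripper_width: 0.5
gripper_force: 7.5
```

Call:
{"method": "step_arm", "body": {
  "plan": [0,-0.2,0,0,0,0,0,-0.2,0,0,0,0,0,-0.2,0,0,0,0,0,-0.2,0,0,0,0,0,-0.2,0,0,0,0]
}}

```text
time_s: 10.67
ee_pos: [469.6, 90.7, 62.1]
ee_rot: [180.0, 0.1, 11.9]
force: [-4.8, -2.0, 15.2]
gripper_width: 0.3
gripper_force: 7.6
```

Call:
{"method": "step_arm", "body": {
  "plan": [0,-0.15,0,0,0,0,0,-0.15,0,0,0,0,0,-0.15,0,0,0,0,0,-0.15,0,0,0,0,0,-0.1,0,0,0,0]
}}

```text
time_s: 11.08
ee_pos: [468.1, 97.6, 62.1]
ee_rot: [180.0, 0.1, 11.9]
force: [-5.4, -2.0, 15.3]
gripper_width: 0.1
gripper_force: 7.6
```

Call:
{"method": "step_arm", "body": {
  "plan": [0,-0.1,0,0,0,0,0,-0.1,0,0,0,0,0,-0.1,0,0,0,0]
}}

```text
time_s: 11.33
ee_pos: [467.5, 100.5, 62.1]
ee_rot: [180.0, 0.1, 11.9]
force: [-5.0, -2.4, 15.1]
gripper_width: 0.7
gripper_force: 7.7
```

Run:
```python
from h import *
p=viewer.grab_frame("wrist"); cv2.imwrite("pics/w4.png",cv2.resize(p["img"][80:300,20:400,::-1],None,fx=2,fy=2))
for n in ("button_top","fence","carriage_edge","stop_face"):
    for r in viewer.pinpoint(n,p)[:2]: print(n,np.round(r["location"],1),round(r["score"],2),np.round(ray(p,r["location"],Z[n]),1))
```

```text
button_top [277.4 231.9] 0.77 [474.   91.4  54. ]
carriage_edge [199.3 192.1] 0.98 [481.2 138.3  34. ]
stop_face [190.9 194.2] 0.56 [478.9 142.8  34. ]
```

View pics/w4.png

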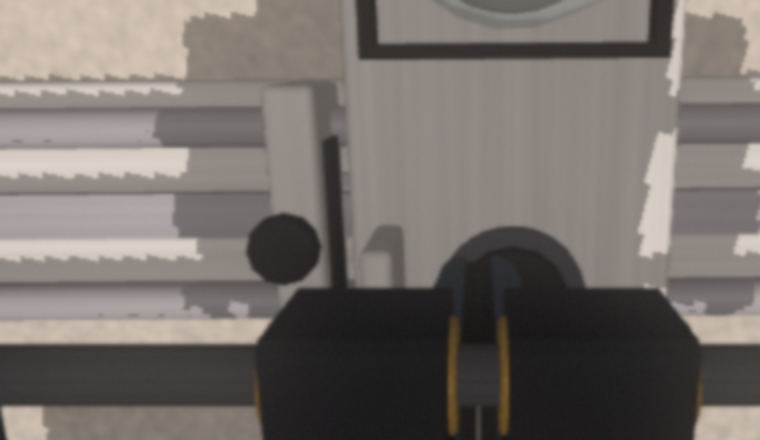

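The rubber face is at about (335,210) and the plate edge at about (350,210) in the crop, so 4 to 5 mm remain. I'll continue slowly until the force rises.

Call:
{"method": "step_arm", "body": {
  "plan": [0,-0.1,0,0,0,0,0,-0.1,0,0,0,0,0,-0.1,0,0,0,0]
}}

```text
time_s: 11.83
ee_pos: [466.9, 103.4, 62.1]
ee_rot: [180.0, 0.1, 11.9]
force: [-5.8, -2.4, 14.7]
gripper_width: 0.9
gripper_force: 7.7
```

Call:
{"method": "step_arm", "body": {
  "plan": [0,-0.1,0,0,0,0,0,-0.1,0,0,0,0]
}}

```text
time_s: 12.0
ee_pos: [466.6, 104.8, 62.1]
ee_rot: [179.9, 0.1, 12.0]
force: [-4.2, -7.0, 15.0]
gripper_width: 0.5
gripper_force: 7.6
```

Call:
{"method": "step_arm", "body": {
  "plan": [0,-0.1,0,0,0,0,0,0,0,0,0,0]
}}

```text
time_s: 12.17
ee_pos: [466.5, 104.9, 62.1]
ee_rot: [179.8, 0.1, 12.0]
force: [-3.8, -8.5, 15.8]
gripper_width: 0.6
gripper_force: 7.6
```

It's firmly against the stop: the force rises with no further advance. I'll let the button up slowly.

Call:
{"method": "step_arm", "body": {
  "plan": [0,0,-0.2,0,0,0,0,0,-0.2,0,0,0,0,0,-0.2,0,0,0,0,0,-0.2,0,0,0,0,0,-0.2,0,0,0]
}}

```text
time_s: 12.58
ee_pos: [467.4, 107.0, 70.9]
ee_rot: [-180.0, -0.0, 11.9]
force: [1.1, 0.7, 0.1]
gripper_width: 0.2
gripper_force: 0.0
```

Call:
{"method": "step_arm", "body": {
  "plan": [0,0,-0.5,0,0,0,0,0,-1,0,0,0,0,0,-1.5,0,0,0,0,0,-2,0,0,0,0,0,-2,0,0,0]
}}

```text
time_s: 13.0
ee_pos: [466.9, 107.0, 141.4]
ee_rot: [-180.0, 0.1, 11.9]
force: [0.7, -0.4, 0.7]
gripper_width: 0.3
gripper_force: 0.0
```

Call:
{"method": "step_arm", "body": {
  "plan": [-2,0,-2,0,0,0,-2,0,-1,0,0,0,-2,0,0,0,0,0,0,0,0,0,0,0,0,0,0,0,0,0]
}}

```text
time_s: 13.42
ee_pos: [408.3, 94.6, 171.3]
ee_rot: [-180.0, -0.1, 11.9]
force: [-0.4, -1.0, 0.1]
gripper_width: 0.6
gripper_force: 0.0
```

Run:
```python
from h import *
p=viewer.grab_frame("wrist"); cv2.imwrite("pics/w5.png",cv2.resize(p["img"][:,:,::-1],(800,600)))
for n in ("button_top","fence","carriage_edge","stop_face","jar","cradle"):
    for r in viewer.pinpoint(n,p)[:2]: print(n,np.round(r["location"],1),round(r["score"],2),np.round(ray(p,r["location"],Z[n]),1))
```

```text
button_top [270.3 119.7] 0.63 [468.3  97.6  54. ]
fence [236.7 117.4] 0.87 [464.5 124.6  54. ]
carriage_edge [219.7  97. ] 0.58 [477.4 143.2  34. ]
stop_face [220.4  94.1] 0.81 [479.9 143.1  34. ]
```

View pics/w5.png

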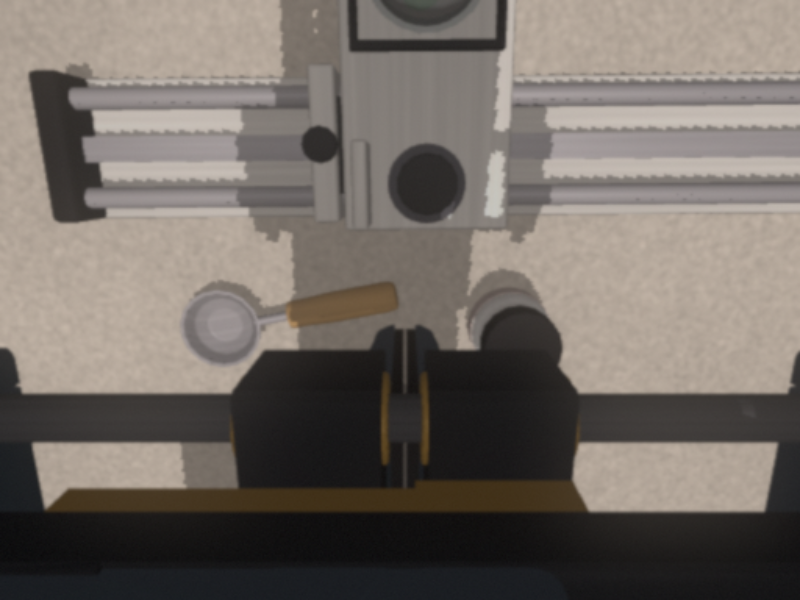

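The carriage edge at about (342,145) meets the stop's rubber face, the button at (427,182) is released and the jar is in its cradle. The spoon and seed jar look undisturbed. I'm handing the job in.

```bash
python3 -c "
from workcell import env
print(env.job_done())"
```

```text
the job is handed in; nothing more can be done
None
```

I held the lock button down while pushing the carriage about 165 mm to the end stop, then let go; the last picture shows it against the stop with the jar in its cradle, and the job was handed in at about 13.5 s (I judged the latch from that picture and did not test it).

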